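# Sort the look-alike balance canisters by weight

### The job

The three centrifuge balance canisters in the block look alike, but one is hollow, one has a light-alloy core and one a steel core. Lift each straight out of its well, feel how heavy it is, and stand it upright in its bin: the hollow one (about 0.1 kg) in the white bin, the alloy one (about 0.35 kg) in the yellow bin, the steel one (about 0.7 kg) in the blue bin. Set them down gently without dropping them, and leave the other things on the bench where they are.

Things in the scene. Friction and masses are not known exactly. Their poses are not given: they have to be found in the camera images.
- canister_1: one of three sealed centrifuge balance canisters that look exactly alike: upright cylinder 44 mm across and 128 mm tall, grey below, black ribbed screw cap on the upper 34 mm (z 94 to 128); the cap does not come off. Origin at the centre of the underside, z up. Starts upright in any well of the block, its upper 45 mm standing out. Any of the three may hold any core; the unseen core has a few mm of play inside. The names 1 to 3 say nothing of the weight
- canister_2: one of three sealed centrifuge balance canisters that look exactly alike: upright cylinder 44 mm across and 128 mm tall, grey below, black ribbed screw cap on the upper 34 mm (z 94 to 128); the cap does not come off. Origin at the centre of the underside, z up. Starts upright in any well of the block, its upper 45 mm standing out. Any of the three may hold any core; the unseen core has a few mm of play inside. The names 1 to 3 say nothing of the weight
- canister_3: one of three sealed centrifuge balance canisters that look exactly alike: upright cylinder 44 mm across and 128 mm tall, grey below, black ribbed screw cap on the upper 34 mm (z 94 to 128); the cap does not come off. Origin at the centre of the underside, z up. Starts upright in any well of the block, its upper 45 mm standing out. Any of the three may hold any core; the unseen core has a few mm of play inside. The names 1 to 3 say nothing of the weight
- block: fixed aluminium holder block on a black base, 88 x 264 mm and 83 mm tall, with three round wells in a row along its y axis at y = +85, 0 and -85 mm, each 46 mm wide and 75 mm deep (well floor at z = 8 mm). A canister must rise 75 mm straight up to come free; its weight can be felt only once it is clear of the well. Origin at the centre of the underside
- bin_white: white square open bin for the hollow canister (about 0.12 kg in all): fixed, outside 84 x 84 mm (rim 90), 30 mm tall, walls 4 mm, floor 4 mm thick. Origin at the centre of the underside, z up; stands on the worktop. The three bins may stand in any order
- bin_yellow: yellow square open bin for the canister with the light-alloy core (about 0.35 kg in all, 0.3 to 0.4): fixed, outside 84 x 84 mm (rim 90), 30 mm tall, walls 4 mm, floor 4 mm thick. Origin at the centre of the underside, z up; stands on the worktop. The three bins may stand in any order
- bin_blue: blue square open bin for the canister with the steel core (about 0.68 kg in all, 0.6 to 0.75): fixed, outside 84 x 84 mm (rim 90), 30 mm tall, walls 4 mm, floor 4 mm thick. Origin at the centre of the underside, z up; stands on the worktop. The three bins may stand in any order
- bottle_ethanol: bystander, loose: white bottle with orange cap, 56 mm across, 128 mm tall; origin under its centre
- timer: bystander, loose: small bench timer 67 x 63 x 19 mm; origin under its centre
- tube_50_b: bystander, loose: standing tube with green cap, 34 mm across, 111 mm tall; origin under its centre
- beaker: bystander, loose: clear plastic beaker 82 x 86 x 90 mm; origin under its centre
- petri_dish_1: bystander, loose: round dish 92 mm across, 16 mm tall; origin under its centre
There are look-alikes about, which are no part of the job. Leave any pink or red look-alike of the canister_3 alone.

How it is judged:
At the end, for the whole second after the job is handed in: Each canister stands upright (within 0.1 rad), still, on the floor of its bin, its centre within 30 mm of the bin centre: the one that weighs under 2.2 N in the white bin, 2.2 to 5 N in the yellow, over 5 N in the blue; none dropped, bystanders within 30 mm of their places (((horizontal distance between canister_1 and bin_white below 0.03 m and z of canister_1 in the frame of bin_white below 0.01 m and contact force between canister_1 and bin_white between 0.3 and 2.2 N) or (horizontal distance between canister_1 and bin_yellow below 0.03 m and z of canister_1 in the frame of bin_yellow below 0.01 m and contact force between canister_1 and bin_yellow between 2.2 and 5 N) or (horizontal distance between canister_1 and bin_blue below 0.03 m and z of canister_1 in the frame of bin_blue below 0.01 m and contact force between canister_1 and bin_blue between 5 and 9.5 N)) and angle between each of canister_1, canister_2, canister_3's own z axis and vertical below 0.1 rad and linear speed of each of canister_1, canister_2, canister_3 below 0.02 m/s and ((horizontal distance between canister_2 and bin_white below 0.03 m and z of canister_2 in the frame of bin_white below 0.01 m and contact force between canister_2 and bin_white between 0.3 and 2.2 N) or (horizontal distance between canister_2 and bin_yellow below 0.03 m and z of canister_2 in the frame of bin_yellow below 0.01 m and contact force between canister_2 and bin_yellow between 2.2 and 5 N) or (horizontal distance between canister_2 and bin_blue below 0.03 m and z of canister_2 in the frame of bin_blue below 0.01 m and contact force between canister_2 and bin_blue between 5 and 9.5 N)) and ((horizontal distance between canister_3 and bin_white below 0.03 m and z of canister_3 in the frame of bin_white below 0.01 m and contact force between canister_3 and bin_white between 0.3 and 2.2 N) or (horizontal distance between canister_3 and bin_yellow below 0.03 m and z of canister_3 in the frame of bin_yellow below 0.01 m and contact force between canister_3 and bin_yellow between 2.2 and 5 N) or (horizontal distance between canister_3 and bin_blue below 0.03 m and z of canister_3 in the frame of bin_blue below 0.01 m and contact force between canister_3 and bin_blue between 5 and 9.5 N))); the robot touches nothing.
It fails at once if a canister is dropped or slammed into a bin (faster than 0.7 m/s within a bin) ((horizontal distance between canister_1 and bin_white below 0.04 m and z of canister_1 in the frame of bin_white below 0.04 m and linear speed of canister_1 above 0.7 m/s) or (horizontal distance between canister_1 and bin_yellow below 0.04 m and z of canister_1 in the frame of bin_yellow below 0.04 m and linear speed of canister_1 above 0.7 m/s) or (horizontal distance between canister_1 and bin_blue below 0.04 m and z of canister_1 in the frame of bin_blue below 0.04 m and linear speed of canister_1 above 0.7 m/s) or (horizontal distance between canister_2 and bin_white below 0.04 m and z of canister_2 in the frame of bin_white below 0.04 m and linear speed of canister_2 above 0.7 m/s) or (horizontal distance between canister_2 and bin_yellow below 0.04 m and z of canister_2 in the frame of bin_yellow below 0.04 m and linear speed of canister_2 above 0.7 m/s) or (horizontal distance between canister_2 and bin_blue below 0.04 m and z of canister_2 in the frame of bin_blue below 0.04 m and linear speed of canister_2 above 0.7 m/s) or (horizontal distance between canister_3 and bin_white below 0.04 m and z of canister_3 in the frame of bin_white below 0.04 m and linear speed of canister_3 above 0.7 m/s) or (horizontal distance between canister_3 and bin_yellow below 0.04 m and z of canister_3 in the frame of bin_yellow below 0.04 m and linear speed of canister_3 above 0.7 m/s) or (horizontal distance between canister_3 and bin_blue below 0.04 m and z of canister_3 in the frame of bin_blue below 0.04 m and linear speed of canister_3 above 0.7 m/s)).
It fails at once if a bystander (bottle, timer, tube, beaker or dish) is moved more than 30 mm or knocked over (distance of any of bottle_ethanol, timer, tube_50_b, beaker, petri_dish_1 from where it was at the start of the episode above 0.03 m or angle between any of bottle_ethanol, tube_50_b, beaker, petri_dish_1's own z axis and vertical above 0.4 rad).
It also fails if it takes over 67 s, if anything falls off the work surface, if the arm or the gripper's body presses on something with over 40 N, if the wrist force passes 120 N, or if a joint passes its speed limit or range.

### The arm

A 7-joint arm with a two-finger parallel gripper is mounted at the origin on a cart in front of the work surface, level with it; the furniture and walls round the work are solid. World frame = base frame: x ahead of the robot, y to its left, z up, the work surface at z = 0. Lengths are in m, angles in rad, forces in N, time in s.
With the tool pointing down it reaches from about 0.4 to 0.875 m from the base axis. Payload 19.3 kg.
Tool frame: the origin (TCP) lies at the very end of the fingers, on their centre line; the grasp point (between the pads) lies 19 mm behind it; z points along the fingers, y is the direction in which the jaws open and shut (so a half turn about z gives the same grasp; the last joint's range is limited). The gripper opens to 85 mm and grips with 20 to 120 N. Pads are 22 mm wide; open, the fingers measure 114 mm over their backs; the gripper's body (76 mm by 85 mm) begins 54 mm behind the grasp point. The pads swing forward as they close: fully open they stand 13 mm farther back than shut.
Start: joints at [-1.272, 0.521, -0.036, 1.599, 0.021, 1.021, -0.113], TCP at [0.225, 0.583, 0.207] pointing down, gripper open.
Joint ranges: [-2.91, 2.91], [-0.3, 2.13], [-1.5, 1.42], [0.17, 2.43], [-1.26, 4.41], [0.16, 1.93], [-2.52, 2.52]. Speed limits (rad/s): [1.89, 1.89, 2.39, 2.39, 3.01, 3.01, 3.01].

### API

Orientations are given as a rotation vector (axis times angle).
In Python, from plant import ctrl gives the robot as it stands.
- The arm moves only by the shell command python3 -m handwheel 'ROWS' [FORCE]. ROWS is a JSON object of lists of equal length, an entry for each row: "fingers": the finger opening in m, from 0 to 0.0854; "dp": the shift along the tool's x, y, z in m, a list of three; "roll": the turn about the tool's z in rad. In form: {"fingers": [fingers, ...], "dp": [[tx, ty, tz], ...], "roll": [roll, ...]}. A call has exactly 8 rows; each row shifts and turns the pose as measured when the row begins, along the tool's axes as they then stand; what a row does not reach is not made up. A row lasts 1/12 s, in which the tool goes at most 41.7 mm and 7.16 degrees, less where a joint would pass 70% of its speed; a pose out of reach is approached as far as the arm can. A call with a gripper value outside its range is refused whole. The fingers move at their own pace and stop on an object; FORCE is the grip in N (left out, the last holds). Time passes only in rows, so rows that do not move let the fingers close, or fill a call up. It gives the time, the measured TCP pose, the force and the opening at its end, in the units of the state.
- ctrl.get_obs(): the state, without advancing time (a new reading comes with each control period).
- ctrl.snapshot(name): name is "side" or "top"; returns the picture (420x560x3 uint8, red, green, blue); there is no depth.
- ctrl.calibration(name): a dict with "fx", "fy", "cx", "cy" (pixels), "distortion" ([k1, k2, p1, p2, k3] as OpenCV has them; the pictures are not rectified), "rvec" (rotation vector, rad) and "tvec" (3), from world to camera coordinates, as OpenCV has them. Camera axes: x right, y down, z forward; pixel columns grow to the right and rows downward; lengths in m; the calibration is good to about 2 mm. A picture is of the moment at which its call begins. calibration takes no time and is no camera call.
- ctrl.close_job(): hands the job in, once; it reports no verdict.
The state is a dict: "time": time; "qpos": joint angles; "dq": joint speeds; "effort": joint torques, N m; "tool_pos": TCP position; "tcp_rot": TCP orientation; "ft_force": force on the tool from outside, world axes, zero at the start; "ft_torque": the same for the moment, N m; "grip_width": finger opening in m.
Only numpy, scipy, OpenCV 4.12 (cv2) and the standard library are available. Lean on these libraries where they do the work, as an engineer would, in place of code of your own. Each camera call takes 0.05 s, during which the arm holds its last target.

## Working session

There is one attempt and no reset: what is moved stays moved. The work goes in short steps, Python scripts to look and compute and a shell command to move; the robot and the scene stay as the last step left them, time stands still between calls to the robot, and variables do not carry over. Pictures are saved under pics/ and viewed, and the job is handed in when it is done.

```bash
ls; mkdir -p pics
python3 - <<'E'
from plant import ctrl
import cv2
print(ctrl.get_obs())
for n in("top","side"):
    im=ctrl.snapshot(n); cv2.imwrite(f"pics/{n}0.png",im[:,:,::-1]); print(n,ctrl.calibration(n))
E
```

```text
pics
{'time': 0.0, 'qpos': array([-1.27218081,  0.52206361, -0.0363257 ,  1.59998384,  0.02117499,
        1.02111228, -0.11282376]), 'dq': array([-5.84474019e-04, -4.61692659e-04, -8.24385495e-04, -2.30749808e-03,
        2.62664927e-04,  7.60447652e-05, -8.62589611e-04]), 'effort': array([-6.72703445e-04, -9.27104759e+01,  1.97969086e+00, -3.69929230e+01,
        1.77728164e-02,  8.21431226e-03, -3.04337675e-05]), 'tool_pos': array([0.22521785, 0.58261913, 0.20630351]), 'tcp_rot': array([-5.76103124e-01, -3.08816142e+00,  1.84265646e-03]), 'ft_force': array([0.17223157, 1.04772528, 0.02611218]), 'ft_torque': array([ 0.00845573, -0.01515215,  0.01335227]), 'grip_width': 0.08519682078956563}
top {'fx': 460.74494647708093, 'fy': 460.74494647708093, 'cx': 287.3455370458294, 'cy': 206.42017542459757, 'distortion': array([-0.00832483,  0.        ,  0.        ,  0.        ,  0.        ]), 'rvec': array([ 2.10146396, -2.13575614,  0.21044731]), 'tvec': array([-0.20491916,  0.61528421,  1.00697634])}
side {'fx': 428.3692916567833, 'fy': 428.3692916567833, 'cx': 287.6681400239404, 'cy': 209.26935096514265, 'distortion': array([-0.13125687,  0.        ,  0.        ,  0.        ,  0.        ]), 'rvec': array([ 0.28141044, -2.98617748,  0.76954688]), 'tvec': array([0.54461291, 0.3055092 , 0.83165974])}
```

View pics/top0.png

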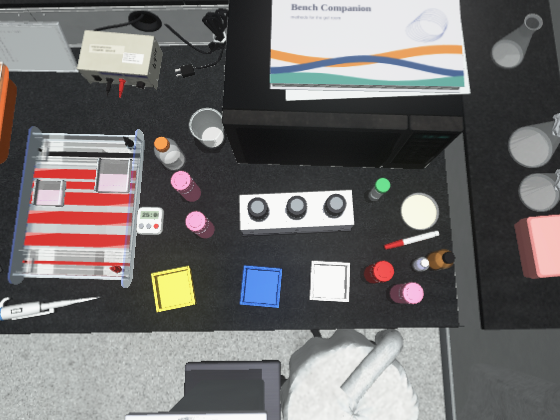

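View pics/side0.png

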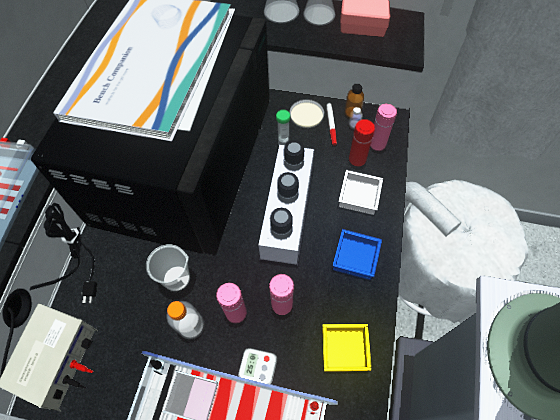

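The top view shows three grey/black-capped canisters in the block at top px (258,207), (296,205) and (336,204). The bins are yellow (173,289), blue (261,286) and white (330,281). Possible mix-ups are the pink cylinders at (182,184), (197,222) and (407,293) and the red one at (379,271). None of those is in the block, and they lack the black cap.

```bash
cat > h.py <<'E'
import numpy as np, cv2
from plant import ctrl
def ray(n,px):
    c=ctrl.calibration(n);K=np.array([[c['fx'],0,c['cx']],[0,c['fy'],c['cy']],[0,0,1]])
    u=cv2.undistortPoints(np.array([[px]],float),K,c['distortion'])[0,0]
    R=cv2.Rodrigues(c['rvec'])[0];return -R.T@c['tvec'],R.T@np.array([u[0],u[1],1])
def at(n,px,z):
    o,d=ray(n,px);return (o+d*(z-o[2])/d[2])[:2].round(4)
def proj(n,P):
    c=ctrl.calibration(n);K=np.array([[c['fx'],0,c['cx']],[0,c['fy'],c['cy']],[0,0,1]])
    return cv2.projectPoints(np.array(P,float).reshape(-1,3),c['rvec'],c['tvec'],K,c['distortion'])[0][:,0].round(1)
E
python3 - <<'E'
from h import *
for n in('top','side'):print(n,ray(n,(280,210))[0], proj(n,[[0,0,0],[.5,0,0],[.225,.583,.2]]))
t=cv2.imread('pics/top0.png');s=cv2.imread('pics/side0.png')
cv2.imwrite('pics/a.png',cv2.resize(t[180:320,145:365],None,fx=3.6,fy=3.6,interpolation=2))
cv2.imwrite('pics/b.png',cv2.resize(s[130:380,255:395],None,fx=2.4,fy=2.4,interpolation=2))
E
```

```text
top [ 0.40332324 -0.21169174  1.10773862] [[ 193.9  487. ]
 [ 198.5  258.5]
 [-136.4  401.8]]
side [0.51151723 0.2337806  0.87481071] [[547.4 355. ]
 [313.5 317.6]
 [423.6 634.6]]
```

View pics/a.png

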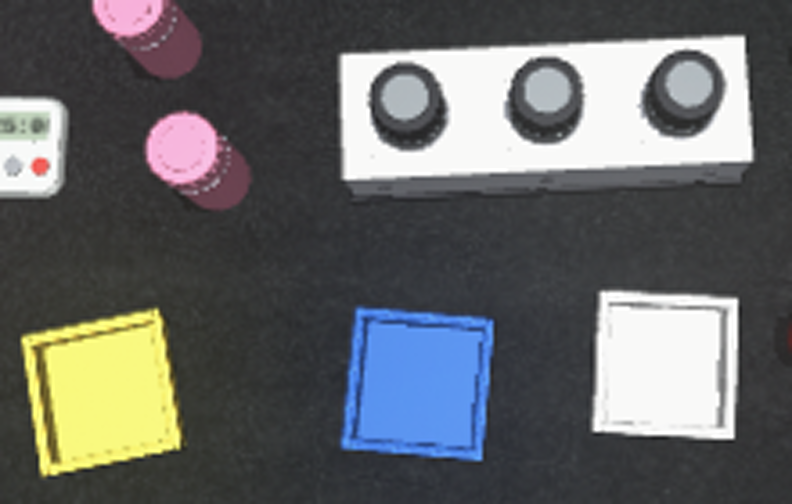

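View pics/b.png

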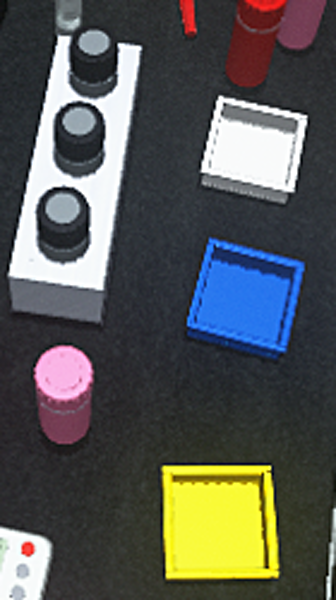

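Run:
```python
from h import *
T=lambda u:((u[0]+.5)/3.6-.5+145,(u[1]+.5)/3.6-.5+180)
S=lambda u:((u[0]+.5)/2.4-.5+255,(u[1]+.5)/2.4-.5+130)
B=[at('top',T(u),.083) for u in[(341,54),(745,36),(752,160),(344,181)]]
c=np.mean(B,0);print('block',B,c)
d=B[1]-B[0]; d=d/np.linalg.norm(d); print('sizes',[np.linalg.norm(B[i]-B[i-1]).round(4) for i in range(4)],'dir',d, 'wells',[c-.085*d,c,c+.085*d])
# depth: well z .008 + 128 = .136 top
print('side blk',[at('side',S(u),.083) for u in[(141,45),(103,292),(11,279)]])
for n,f,L in(('top',T,[(406,97),(547,90),(689,83)]),('side',S,[(63,212),(79,124),(94,47)])):
    print(n,[at(n,f(u),.128) for u in L])
for k,ut,us in(('y',[(22,339),(159,309),(183,449),(43,476)],[(162,466),(270,466),(278,577),(166,578)]),
 ('b',[(358,307),(494,319),(482,461),(341,449)],[(210,240),(304,262),(286,350),(188,335)]),
 ('w',[(599,290),(739,297),(735,439),(593,432)],[(220,97),(307,117),(296,196),(203,180)])):
    P=np.array([at('top',T(u),.03) for u in ut]);Q=np.array([at('side',S(u),.03) for u in us])
    print(k,P.mean(0),Q.mean(0),[np.linalg.norm(P[i]-P[i-1]).round(3) for i in range(4)])
for nm,px,z in(('pink',(197,222),.128),('pink1',(182,184),.128),('red',(379,271),.12),('tube',(383,186),.111),('microfront?',(235,163),0),('mf2',(449,168),0),('bottle',(161,145),.128),('beaker',(207,125),.09)):
    print(nm,at('top',px,z))
```

```text
block [array([ 0.6366, -0.1059]), array([ 0.6441, -0.3622]), array([ 0.5645, -0.3631]), array([ 0.5554, -0.1081])] [ 0.60015  -0.234825]
sizes [np.float64(0.0812), np.float64(0.2564), np.float64(0.0796), np.float64(0.2552)] dir [ 0.02925006 -0.99957213] wells [array([ 0.59766374, -0.14986137]), array([ 0.60015 , -0.234825]), array([ 0.60263626, -0.31978863])]
side blk [array([ 0.5631, -0.3638]), array([ 0.554 , -0.1048]), array([ 0.6321, -0.1019])]
top [array([ 0.5992, -0.1498]), array([ 0.6021, -0.2348]), array([ 0.605 , -0.3205])]
side [array([ 0.5964, -0.1495]), array([ 0.5994, -0.236 ]), array([ 0.6015, -0.3195])]
y [0.428875 0.05195 ] [0.428875 0.053675] [np.float64(0.088), np.float64(0.09), np.float64(0.091), np.float64(0.09)]
b [ 0.431525 -0.151075] [ 0.429575 -0.147625] [np.float64(0.09), np.float64(0.088), np.float64(0.09), np.float64(0.09)]
w [ 0.4413   -0.310175] [ 0.437675 -0.304825] [np.float64(0.09), np.float64(0.091), np.float64(0.09), np.float64(0.09)]
pink [ 0.5674 -0.0195]
pink1 [0.6523 0.0153]
red [ 0.4568 -0.4074]
tube [ 0.6448 -0.4284]
microfront? [ 0.7367 -0.086 ]
mf2 [ 0.7152 -0.62  ]
bottle [0.7426 0.0647]
beaker [ 0.803  -0.0302]
```

```bash
cat >> h.py <<'E'
def st(*tg):
    o=ctrl.get_obs();R=cv2.Rodrigues(o['tcp_rot'])[0]
    print('t',round(o['time'],2),'p',o['tool_pos'].round(4),'w',round(o['grip_width'],4),'F',o['ft_force'].round(2),'q',o['qpos'].round(2),'tilt',round(float(np.arccos(-R[2,2])),4),'roll to jaws=x',round(float(np.arctan2(R[1,1],R[0,1])),3))
    for t in tg: print(' to',t,'tool dp',(R.T@(np.array(t)-o['tool_pos'])).round(4))
E
python3 - <<'E'
from h import *
for a,b in(((406,97),(63,212)),((547,90),(79,124)),((689,83),(94,47))):
    o1,d1=ray('top',((a[0]+.5)/3.6+144.5,(a[1]+.5)/3.6+179.5));o2,d2=ray('side',((b[0]+.5)/2.4+254.5,(b[1]+.5)/2.4+129.5))
    s=np.linalg.lstsq(np.c_[d1,-d2],o2-o1,rcond=None)[0];print((o1+s[0]*d1).round(4),(o2+s[1]*d2).round(4))
E
python3 -m handwheel '{"fingers":[0.085,0.085,0.085,0.085,0.085,0.085,0.085,0.085],"dp":[[0,0,-0.01],[0,0,-0.01],[0,0,-0.01],[0,0,-0.01],[0,0,-0.01],[0,0,0],[0,0,0],[0,0,0]],"roll":[0.12,0.12,0.12,0.12,0.12,0.12,0.12,0.12]}' 60
python3 -c "
from h import *
st([.44,.05,.26])"
```

```text
[ 0.599  -0.1498  0.1287] [ 0.5963 -0.1494  0.1282]
[ 0.6014 -0.2347  0.1312] [ 0.5991 -0.2343  0.1307]
[ 0.605  -0.3205  0.1281] [ 0.6016 -0.32    0.1274]
time: 0.77
tool_pos: [0.225, 0.581, 0.256]
tcp_rot: [1.977, 2.439, -0.01]
ft_force: [-0.0, -0.1, -0.8]
grip_width: 0.0847
t 0.77 p [0.225 0.581 0.256] w 0.0847 F [-0.02 -0.11 -0.78] q [-1.43  0.49  0.2   1.55 -0.11  1.12 -1.  ] tilt 0.0069 roll to jaws=x 0.208
 to [0.44, 0.05, 0.26] tool dp [-0.564   0.1005 -0.0013]
```

```bash
python3 -m handwheel '{"fingers":[0.085,0.085,0.085,0.085,0.085,0.085,0.085,0.085],"dp":[[-0.036,0.006,0],[-0.036,0.008,0],[-0.036,0.01,0],[-0.036,0.01,0],[-0.036,0.01,0],[-0.036,0.01,0],[-0.036,0.01,0],[-0.036,0.01,0]],"roll":[0.1,0.1,0,0,0,0,0,0]}'
python3 -c "
from h import *
st([.44,.05,.26],[.598,-.15,.26])"
```

```text
time: 1.43
tool_pos: [0.3058, 0.2888, 0.2534]
tcp_rot: [2.221, 2.218, -0.017]
ft_force: [1.3, 0.5, -0.4]
grip_width: 0.0852
t 1.43 p [0.3058 0.2888 0.2534] w 0.0852 F [ 1.25  0.53 -0.36] q [-1.21  0.14  0.35  2.05 -0.06  0.97 -0.83] tilt 0.0111 roll to jaws=x -0.002
 to [0.44, 0.05, 0.26] tool dp [-0.2387  0.1346 -0.0052]
 to [0.598, -0.15, 0.26] tool dp [-0.4384  0.2929 -0.0043]
```

```bash
python3 -m handwheel '{"fingers":[0.085,0.085,0.085,0.085,0.085,0.085,0.085,0.085],"dp":[[-0.034,0.022,0],[-0.034,0.022,0],[-0.034,0.022,0],[-0.034,0.022,0],[-0.034,0.022,0],[-0.034,0.022,0],[-0.034,0.022,0],[-0.034,0.022,0]],"roll":[0,0,0,0,0,0,0,0]}'
python3 -c "
from h import *
st([.598,-.15,.25])"
```

```text
time: 2.1
tool_pos: [0.4815, 0.0054, 0.2552]
tcp_rot: [-2.217, -2.225, 0.012]
ft_force: [1.2, 0.6, -0.4]
grip_width: 0.0853
t 2.1 p [0.4815 0.0054 0.2552] w 0.0853 F [ 1.21  0.6  -0.41] q [-0.62  0.27  0.6   1.92 -0.18  1.    0.06] tilt 0.0078 roll to jaws=x 0.004
 to [0.598, -0.15, 0.25] tool dp [-0.1558  0.116   0.0053]
```

```bash
python3 -m handwheel '{"fingers":[0.085,0.085,0.085,0.085,0.085,0.085,0.085,0.085],"dp":[[-0.032,0.024,0],[-0.032,0.024,0],[-0.032,0.024,0],[-0.032,0.024,0],[-0.02,0.015,0],[-0.006,0.003,0],[-0.002,0.001,0],[0,0,0]],"roll":[0,0,0,0,0,0,0,0]}'
python3 -c "
from h import *
st([.598,-.15,.098])"
```

```text
time: 2.77
tool_pos: [0.601, -0.1666, 0.2518]
tcp_rot: [-2.223, -2.217, 0.02]
ft_force: [0.0, 0.4, 0.2]
grip_width: 0.0852
t 2.77 p [ 0.601  -0.1666  0.2518] w 0.0852 F [0.04 0.38 0.19] q [-0.21  0.55  0.59  1.57 -0.31  1.13  0.44] tilt 0.0126 roll to jaws=x -0.003
 to [0.598, -0.15, 0.098] tool dp [ 0.0178 -0.0015  0.1537]
```

```bash
python3 -m handwheel '{"fingers":[0.085,0.085,0.085,0.085,0.085,0.085,0.085,0.085],"dp":[[0.012,-0.002,0.008],[0.004,0,0.022],[0,0,0.02],[0,0,0.02],[0,0,0.016],[0,0,0.008],[0,0,0.002],[0,0,0]],"roll":[0,0,0,0,0,0,0,0]}'
python3 -c "
from h import *
st([.598,-.15,.091])"
```

```text
time: 3.43
tool_pos: [0.5948, -0.1352, 0.1522]
tcp_rot: [-2.208, -2.228, 0.012]
ft_force: [0.7, -0.7, 0.6]
grip_width: 0.0849
t 3.43 p [ 0.5948 -0.1352  0.1522] w 0.0849 F [ 0.68 -0.75  0.59] q [-0.23  0.63  0.53  1.71 -0.38  0.92  0.46] tilt 0.0093 roll to jaws=x 0.009
 to [0.598, -0.15, 0.091] tool dp [-0.0147  0.0037  0.0612]
```

```bash
python3 -m handwheel '{"fingers":[0.085,0.085,0.085,0.085,0.085,0.085,0.085,0.085],"dp":[[-0.006,0.002,0],[-0.005,0.001,0],[-0.002,0,0],[0,0,0],[0,0,0],[0,0,0],[0,0,0],[0,0,0]],"roll":[-0.005,0,0,0,0,0,0,0]}'
python3 -c "
from h import *
import cv2
st([.598,-.15,.091]);cv2.imwrite('pics/s1.png',ctrl.snapshot('side')[100:350,200:420,::-1].repeat(2,0).repeat(2,1))"
```

```text
time: 4.1
tool_pos: [0.5998, -0.1495, 0.1563]
tcp_rot: [-2.204, -2.237, 0.007]
ft_force: [-0.3, -0.2, -0.5]
grip_width: 0.0849
t 4.1 p [ 0.5998 -0.1495  0.1563] w 0.0849 F [-0.26 -0.2  -0.47] q [-0.2   0.63  0.53  1.69 -0.37  0.93  0.49] tilt 0.0044 roll to jaws=x 0.015
 to [0.598, -0.15, 0.091] tool dp [-0.0003 -0.0015  0.0653]
```

View pics/s1.png

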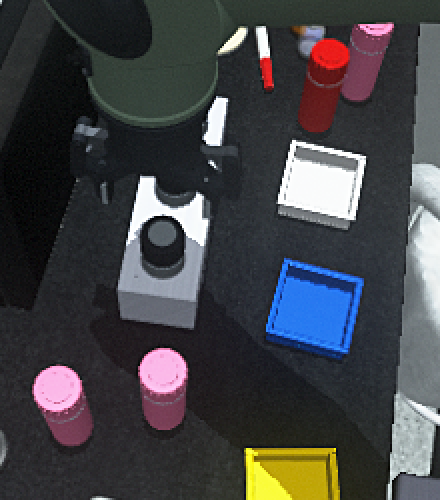

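```bash
python3 -c "
from h import *
print((proj('side',[[.6,-.15,.156],[.557,-.15,.156],[.643,-.15,.156],[.598,-.15,.128],[.657,-.15,.2],[.6,-.15,.3],[.6,-.235,.16]])-[200,100])*2)"
```

```text
[[158.  221.4]
 [202.2 228.8]
 [114.  214. ]
 [160.4 235.4]
 [ 96.4 188.2]
 [155.2 136. ]
 [174.6 146.2]]
```

```bash
python3 -m handwheel '{"fingers":[0.085,0.085,0.085,0.085,0.085,0.085,0.085,0.085],"dp":[[0,-0.001,0.012],[0,0,0.012],[0,0,0.012],[0,0,0.012],[0,0,0.008],[0,0,0.004],[0,0,0],[0,0,0]],"roll":[0.008,0.005,0,0,0,0,0,0]}'
python3 -c "
from h import *
st([.598,-.15,.091])"
```

```text
time: 4.82
tool_pos: [0.5971, -0.149, 0.0877]
tcp_rot: [-2.218, -2.22, 0.01]
ft_force: [0.3, -0.6, 1.7]
grip_width: 0.085
t 4.82 p [ 0.5971 -0.149   0.0877] w 0.085 F [ 0.3  -0.64  1.71] q [-0.17  0.71  0.48  1.74 -0.43  0.81  0.52] tilt 0.0075 roll to jaws=x 0.001
 to [0.598, -0.15, 0.091] tool dp [-0.001   0.0009 -0.0034]
```

```bash
python3 -m handwheel '{"fingers":[0.085,0.05,0.03,0.03,0.03,0.03,0.03,0.03],"dp":[[0,0,-0.003],[0,0,0],[0,0,0],[0,0,0],[0,0,0],[0,0,0],[0,0,0],[0,0,0]],"roll":[0,0,0,0,0,0,0,0]}' 60
python3 -c "
from h import *
st([.598,-.15,.091])"
```

```text
time: 5.48
tool_pos: [0.5979, -0.1494, 0.0934]
tcp_rot: [-2.219, -2.221, 0.007]
ft_force: [-0.2, -0.5, -0.8]
grip_width: 0.0414
t 5.48 p [ 0.5979 -0.1494  0.0934] w 0.0414 F [-0.21 -0.49 -0.79] q [-0.17  0.7   0.49  1.73 -0.42  0.82  0.51] tilt 0.005 roll to jaws=x 0.001
 to [0.598, -0.15, 0.091] tool dp [-0.0006  0.0001  0.0024]
```

```bash
python3 -m handwheel '{"fingers":[0.03,0.03,0.03,0.03,0.03,0.03,0.03,0.03],"dp":[[0,0,-0.005],[0,0,-0.01],[0,0,-0.012],[0,0,-0.014],[0,0,-0.014],[0,0,-0.014],[0,0,-0.014],[0,0,-0.01]],"roll":[0,0,0,0,0,0,0,0]}' 60
python3 -c "
from h import *
st([.598,-.15,.21])"
python3 -m handwheel '{"fingers":[0.03,0.03,0.03,0.03,0.03,0.03,0.03,0.03],"dp":[[0,0,-0.003],[0,0,0],[0,0,0],[0,0,0],[0,0,0],[0,0,0],[0,0,0],[0,0,0]],"roll":[0,0,0,0,0,0,0,0]}' 60
python3 -c "
from h import *
import cv2
st([.598,-.15,.21],[.43,-.149,.21]);cv2.imwrite('pics/s2.png',ctrl.snapshot('side')[100:350,200:420,::-1].repeat(2,0).repeat(2,1))
st()"
```

```text
time: 6.15
tool_pos: [0.5982, -0.1495, 0.1955]
tcp_rot: [-2.221, -2.221, 0.007]
ft_force: [0.1, -0.1, -1.6]
grip_width: 0.0418
t 6.15 p [ 0.5982 -0.1495  0.1955] w 0.0418 F [ 0.13 -0.07 -1.57] q [-0.22  0.59  0.56  1.65 -0.35  1.01  0.45] tilt 0.0048 roll to jaws=x -0.0
 to [0.598, -0.15, 0.21] tool dp [-0.0005 -0.0003 -0.0145]
time: 6.82
tool_pos: [0.5983, -0.1495, 0.2]
tcp_rot: [-2.221, -2.221, 0.006]
ft_force: [0.3, -0.5, -0.9]
grip_width: 0.0419
t 6.82 p [ 0.5983 -0.1495  0.2   ] w 0.0419 F [ 0.32 -0.51 -0.93] q [-0.22  0.58  0.56  1.65 -0.35  1.02  0.45] tilt 0.0039 roll to jaws=x -0.0
 to [0.598, -0.15, 0.21] tool dp [-0.0005 -0.0003 -0.01  ]
 to [0.43, -0.149, 0.21] tool dp [ 0.0004 -0.1683 -0.0095]
t 6.87 p [ 0.5982 -0.1495  0.2   ] w 0.0417 F [-0.05  1.08 -1.57] q [-0.22  0.58  0.56  1.65 -0.35  1.02  0.45] tilt 0.004 roll to jaws=x -0.0
```

View pics/s2.png

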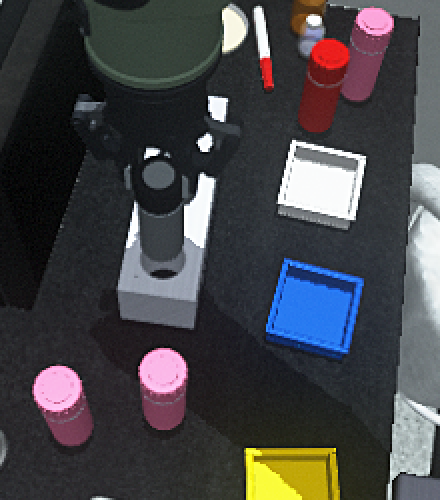

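Canister A reads about -1.3 N (samples -1.6, -0.9, -1.6), so it is the hollow one and goes to the white bin. The picture shows it held upright above its empty well at crop (160,200).

```bash
python3 -m handwheel '{"fingers":[0.03,0.03,0.03,0.03,0.03,0.03,0.03,0.03],"dp":[[0,-0.012,-0.002],[0,-0.022,0],[0,-0.026,0],[-0.01,-0.026,0],[-0.02,-0.026,0],[-0.026,-0.018,0],[-0.026,-0.008,0],[-0.026,-0.002,0]],"roll":[0,0,0,0,0,0,0,0]}' 60
python3 -c "
from h import *
st([.439,-.307,.2])"
```

```text
time: 7.53
tool_pos: [0.4535, -0.2546, 0.2009]
tcp_rot: [-2.208, -2.23, 0.005]
ft_force: [0.9, -0.4, -1.4]
grip_width: 0.042
t 7.53 p [ 0.4535 -0.2546  0.2009] w 0.042 F [ 0.85 -0.36 -1.44] q [-0.05  0.42  0.6   1.9  -0.3   0.91  0.7 ] tilt 0.0043 roll to jaws=x 0.01
 to [0.439, -0.307, 0.2] tool dp [-0.0522 -0.015   0.001 ]
```

```bash
python3 -m handwheel '{"fingers":[0.03,0.03,0.03,0.03,0.03,0.03,0.03,0.03],"dp":[[-0.016,-0.005,0],[-0.012,-0.005,0],[-0.006,-0.002,0],[-0.003,0,0],[0,0,0],[0,0,0],[0,0,0],[0,0,0]],"roll":[0,0,0,0,0,0,0,0]}' 60
python3 -c "
from h import *
st([.439,-.307,.2])"
```

```text
time: 8.2
tool_pos: [0.4402, -0.2967, 0.2012]
tcp_rot: [-2.214, -2.226, 0.005]
ft_force: [0.9, -0.3, -0.5]
grip_width: 0.0419
t 8.2 p [ 0.4402 -0.2967  0.2012] w 0.0419 F [ 0.94 -0.27 -0.48] q [ 0.03  0.44  0.61  1.87 -0.31  0.92  0.79] tilt 0.0039 roll to jaws=x 0.006
 to [0.439, -0.307, 0.2] tool dp [-0.0103 -0.0012  0.0012]
```

```bash
python3 -m handwheel '{"fingers":[0.03,0.03,0.03,0.03,0.03,0.03,0.03,0.03],"dp":[[-0.006,-0.001,0.008],[-0.004,0,0.014],[0,0,0.016],[0,0,0.016],[0,0,0.014],[0,0,0.008],[0,0,0.003],[0,0,0]],"roll":[0,0,0,0,0,0,0,0]}' 60
python3 -c "
from h import *
st([.439,-.307,.1])"
```

```text
time: 8.87
tool_pos: [0.4404, -0.306, 0.1161]
tcp_rot: [-2.208, -2.233, 0.004]
ft_force: [0.7, -0.3, -0.4]
grip_width: 0.0419
t 8.87 p [ 0.4404 -0.306   0.1161] w 0.0419 F [ 0.67 -0.26 -0.38] q [ 0.12  0.57  0.52  1.94 -0.4   0.75  0.89] tilt 0.0032 roll to jaws=x 0.011
 to [0.439, -0.307, 0.1] tool dp [-0.0009 -0.0014  0.0161]
```

```bash
python3 -m handwheel '{"fingers":[0.03,0.03,0.03,0.03,0.03,0.03,0.03,0.03],"dp":[[-0.001,-0.001,0.004],[0,0,0.003],[0,0,0.003],[0,0,0.001],[0,0,0],[0,0,0],[0,0,0],[0,0,0]],"roll":[0,0,0,0,0,0,0,0]}' 60
python3 -c "
from h import *
st([.439,-.307,.1])"
```

```text
time: 9.53
tool_pos: [0.4406, -0.3079, 0.1063]
tcp_rot: [2.207, 2.233, -0.002]
ft_force: [-0.6, -0.1, -0.4]
grip_width: 0.0421
t 9.53 p [ 0.4406 -0.3079  0.1063] w 0.0421 F [-0.65 -0.14 -0.39] q [ 0.13  0.58  0.51  1.94 -0.41  0.72  0.9 ] tilt 0.0022 roll to jaws=x 0.012
 to [0.439, -0.307, 0.1] tool dp [ 0.0009 -0.0016  0.0063]
```

```bash
python3 -m handwheel '{"fingers":[0.03,0.03,0.03,0.03,0.03,0.03,0.03,0.03],"dp":[[0,0,0.003],[0,0,0.003],[0,0,0.001],[0,0,0],[0,0,0],[0,0,0],[0,0,0],[0,0,0]],"roll":[0,0,0,0,0,0,0,0]}' 60
python3 -c "
from h import *
st([.439,-.307,.1])"
python3 -m handwheel '{"fingers":[0.03,0.03,0.03,0.03,0.03,0.03,0.03,0.03],"dp":[[0,0,0.002],[0,0,0.001],[0,0,0],[0,0,0],[0,0,0],[0,0,0],[0,0,0],[0,0,0]],"roll":[0,0,0,0,0,0,0,0]}' 60
python3 -c "
from h import *
st([.439,-.307,.1])"
```

```text
time: 10.2
tool_pos: [0.4407, -0.3079, 0.0986]
tcp_rot: [2.207, 2.233, -0.002]
ft_force: [-0.1, -0.7, -1.2]
grip_width: 0.0421
t 10.2 p [ 0.4407 -0.3079  0.0986] w 0.0421 F [-0.1  -0.66 -1.2 ] q [ 0.14  0.59  0.5   1.95 -0.42  0.71  0.91] tilt 0.0023 roll to jaws=x 0.012
 to [0.439, -0.307, 0.1] tool dp [ 0.0009 -0.0017 -0.0014]
time: 10.87
tool_pos: [0.4408, -0.3079, 0.0954]
tcp_rot: [2.207, 2.233, -0.002]
ft_force: [0.1, 0.4, -0.4]
grip_width: 0.0417
t 10.87 p [ 0.4408 -0.3079  0.0954] w 0.0417 F [ 0.14  0.39 -0.44] q [ 0.14  0.6   0.5   1.95 -0.43  0.7   0.91] tilt 0.0025 roll to jaws=x 0.012
 to [0.439, -0.307, 0.1] tool dp [ 0.0009 -0.0018 -0.0046]
```

```bash
python3 -m handwheel '{"fingers":[0.03,0.03,0.03,0.03,0.03,0.03,0.03,0.03],"dp":[[0,0,0.002],[0,0,0.001],[0,0,0],[0,0,0],[0,0,0],[0,0,0],[0,0,0],[0,0,0]],"roll":[0,0,0,0,0,0,0,0]}' 60
python3 -c "
from h import *
st()"
python3 -m handwheel '{"fingers":[0.03,0.03,0.03,0.03,0.03,0.03,0.03,0.03],"dp":[[0,0,0.002],[0,0,0.001],[0,0,0],[0,0,0],[0,0,0],[0,0,0],[0,0,0],[0,0,0]],"roll":[0,0,0,0,0,0,0,0]}' 60
python3 -c "
from h import *
st()
cv2.imwrite('pics/s3.png',ctrl.snapshot('side')[100:350,200:420,::-1].repeat(2,0).repeat(2,1))"
```

```text
time: 11.53
tool_pos: [0.4408, -0.3079, 0.0921]
tcp_rot: [2.207, 2.233, -0.002]
ft_force: [1.0, -1.4, -2.0]
grip_width: 0.0422
t 11.53 p [ 0.4408 -0.3079  0.0921] w 0.0422 F [ 1.   -1.4  -2.01] q [ 0.15  0.6   0.49  1.95 -0.43  0.69  0.91] tilt 0.0024 roll to jaws=x 0.012
time: 12.2
tool_pos: [0.4409, -0.3081, 0.0889]
tcp_rot: [2.207, 2.233, -0.002]
ft_force: [0.9, 0.1, -0.7]
grip_width: 0.0419
t 12.2 p [ 0.4409 -0.3081  0.0889] w 0.0419 F [ 0.91  0.1  -0.7 ] q [ 0.15  0.61  0.49  1.95 -0.43  0.69  0.92] tilt 0.0027 roll to jaws=x 0.012
```

View pics/s3.png

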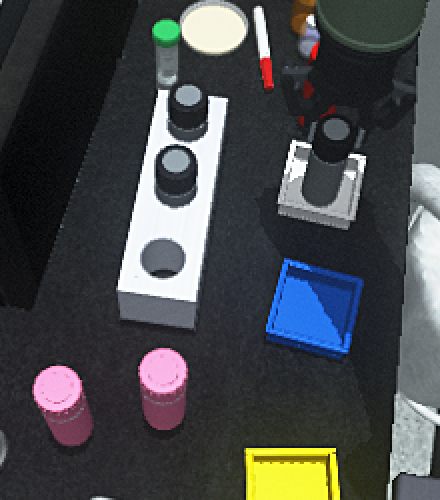

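```bash
python3 -m handwheel '{"fingers":[0.03,0.03,0.03,0.03,0.03,0.03,0.03,0.03],"dp":[[0,0,0.002],[0,0,0],[0,0,0],[0,0,0],[0,0,0],[0,0,0],[0,0,0],[0,0,0]],"roll":[0,0,0,0,0,0,0,0]}' 60
python3 -c "
from h import *
st()"
python3 -m handwheel '{"fingers":[0.03,0.03,0.03,0.03,0.03,0.03,0.03,0.03],"dp":[[0,0,0.002],[0,0,0],[0,0,0],[0,0,0],[0,0,0],[0,0,0],[0,0,0],[0,0,0]],"roll":[0,0,0,0,0,0,0,0]}' 60
python3 -c "
from h import *
st()"
```

```text
time: 12.92
tool_pos: [0.4415, -0.3095, 0.0891]
tcp_rot: [2.205, 2.23, -0.0]
ft_force: [0.5, -0.1, -1.6]
grip_width: 0.0416
t 12.92 p [ 0.4415 -0.3095  0.0891] w 0.0416 F [ 0.51 -0.1  -1.59] q [ 0.15  0.61  0.49  1.95 -0.44  0.68  0.92] tilt 0.0055 roll to jaws=x 0.011
time: 13.58
tool_pos: [0.4422, -0.3109, 0.0888]
tcp_rot: [2.204, 2.227, 0.001]
ft_force: [-0.0, 0.2, 3.1]
grip_width: 0.0417
t 13.58 p [ 0.4422 -0.3109  0.0888] w 0.0417 F [-0.01  0.15  3.14] q [ 0.15  0.61  0.49  1.95 -0.44  0.68  0.92] tilt 0.0083 roll to jaws=x 0.01
```

```bash
python3 -m handwheel '{"fingers":[0.048,0.055,0.065,0.075,0.085,0.085,0.085,0.085],"dp":[[0,0,-0.0005],[0,0,0],[0,0,0],[0,0,0],[0,0,0],[0,0,0],[0,0,-0.006],[0,0,-0.012]],"roll":[0,0,0,0,0,0,0,0]}' 60
python3 -c "
from h import *
st([.4415,-.309,.17])"
python3 -m handwheel '{"fingers":[0.085,0.085,0.085,0.085,0.085,0.085,0.085,0.085],"dp":[[0,0,-0.018],[0,0,-0.018],[0,0,-0.018],[0,0,-0.018],[0,0,-0.01],[0.01,0.02,0],[0.01,0.026,0],[0.012,0.026,0]],"roll":[0,0,0,0,0,0,0,0]}' 60
python3 -c "
from h import *
st([.6005,-.235,.17])"
```

```text
time: 14.25
tool_pos: [0.4411, -0.3101, 0.1065]
tcp_rot: [2.206, 2.229, -0.001]
ft_force: [0.1, -0.2, 0.1]
grip_width: 0.0852
t 14.25 p [ 0.4411 -0.3101  0.1065] w 0.0852 F [ 0.13 -0.17  0.11] q [ 0.14  0.58  0.51  1.94 -0.42  0.72  0.9 ] tilt 0.0053 roll to jaws=x 0.01
 to [0.4415, -0.309, 0.17] tool dp [ 0.0009  0.0006 -0.0635]
time: 14.92
tool_pos: [0.51, -0.2811, 0.2031]
tcp_rot: [2.214, 2.214, 0.001]
ft_force: [-0.2, -0.5, -0.7]
grip_width: 0.0849
t 14.92 p [ 0.51   -0.2811  0.2031] w 0.0849 F [-0.18 -0.53 -0.74] q [-0.01  0.52  0.59  1.75 -0.34  0.96  0.71] tilt 0.011 roll to jaws=x 0.0
 to [0.6005, -0.235, 0.17] tool dp [0.0463 0.0902 0.0335]
```

```bash
python3 -m handwheel '{"fingers":[0.085,0.085,0.085,0.085,0.085,0.085,0.085,0.085],"dp":[[0.01,0.022,0],[0.01,0.022,0],[0.01,0.014,0],[0.006,0.006,0.006],[0.001,0.001,0.004],[0,0,0],[0,0,0],[0,0,0]],"roll":[0,0,0,0,0,0,0,0]}' 60
python3 -c "
from h import *
st([.6005,-.235,.0934])"
```

```text
time: 15.58
tool_pos: [0.58, -0.2396, 0.1948]
tcp_rot: [2.209, 2.217, 0.002]
ft_force: [0.8, -0.1, -0.5]
grip_width: 0.085
t 15.58 p [ 0.58   -0.2396  0.1948] w 0.085 F [ 0.81 -0.12 -0.54] q [-0.08  0.6   0.57  1.64 -0.37  1.    0.62] tilt 0.0118 roll to jaws=x 0.004
 to [0.6005, -0.235, 0.0934] tool dp [0.0053 0.0196 0.1016]
```

```bash
python3 -m handwheel '{"fingers":[0.085,0.085,0.085,0.085,0.085,0.085,0.085,0.085],"dp":[[0.003,0.008,0],[0.002,0.007,0],[0.001,0.003,0],[0,0.001,0.006],[0,0,0.012],[0,0,0.01],[0,0,0.004],[0,0,0]],"roll":[0.004,0,0,0,0,0,0,0]}' 60
python3 -c "
from h import *
st([.6005,-.235,.0934])"
```

```text
time: 16.25
tool_pos: [0.5994, -0.2356, 0.1599]
tcp_rot: [2.218, 2.208, 0.002]
ft_force: [0.3, -0.2, 0.2]
grip_width: 0.0851
t 16.25 p [ 0.5994 -0.2356  0.1599] w 0.0851 F [ 0.31 -0.22  0.16] q [-0.07  0.66  0.55  1.62 -0.4   0.96  0.61] tilt 0.012 roll to jaws=x -0.004
 to [0.6005, -0.235, 0.0934] tool dp [0.0011 0.0005 0.0665]
```

```bash
python3 -m handwheel '{"fingers":[0.085,0.085,0.085,0.085,0.085,0.085,0.085,0.085],"dp":[[0.001,0.001,0.012],[0,0,0.014],[0,0,0.014],[0,0,0.01],[0,0,0.006],[0,0,0.002],[0,0,0],[0,0,0]],"roll":[0,0,0,0,0,0,0,0]}' 60
python3 -c "
from h import *
st([.6005,-.235,.0934])"
```

```text
time: 16.92
tool_pos: [0.6003, -0.2352, 0.0964]
tcp_rot: [2.219, 2.208, 0.0]
ft_force: [-0.0, 0.6, 0.8]
grip_width: 0.0851
t 16.92 p [ 0.6003 -0.2352  0.0964] w 0.0851 F [-0.03  0.58  0.77] q [-0.04  0.74  0.5   1.66 -0.44  0.84  0.64] tilt 0.0112 roll to jaws=x -0.005
 to [0.6005, -0.235, 0.0934] tool dp [0.0002 0.0001 0.003 ]
```

```bash
python3 -m handwheel '{"fingers":[0.07,0.05,0.03,0.03,0.03,0.03,0.03,0.03],"dp":[[0,0,0.003],[0,0,0],[0,0,0],[0,0,0],[0,0,0],[0,0,0],[0,0,0],[0,0,0]],"roll":[0.003,0,0,0,0,0,0,0]}' 70
python3 -c "
from h import *
st()"
python3 -m handwheel '{"fingers":[0.03,0.03,0.03,0.03,0.03,0.03,0.03,0.03],"dp":[[0,0,-0.005],[0,0,-0.01],[0,0,-0.012],[0,0,-0.014],[0,0,-0.014],[0,0,-0.014],[0,0,-0.014],[0,0,-0.014]],"roll":[0,0,0,0,0,0,0,0]}' 70
python3 -c "
from h import *
st()"
python3 -m handwheel '{"fingers":[0.03,0.03,0.03,0.03,0.03,0.03,0.03,0.03],"dp":[[0,0,-0.002],[0,0,0],[0,0,0],[0,0,0],[0,0,0],[0,0,0],[0,0,0],[0,0,0]],"roll":[0,0,0,0,0,0,0,0]}' 70
python3 -c "
from h import *
st([.429,.053,.2],[.43,-.149,.2])"
```

```text
time: 17.58
tool_pos: [0.6011, -0.2355, 0.0954]
tcp_rot: [2.221, 2.203, 0.002]
ft_force: [-0.9, -0.3, -4.1]
grip_width: 0.0415
t 17.58 p [ 0.6011 -0.2355  0.0954] w 0.0415 F [-0.92 -0.27 -4.07] q [-0.04  0.74  0.5   1.67 -0.44  0.84  0.64] tilt 0.0133 roll to jaws=x -0.008
time: 18.25
tool_pos: [0.5996, -0.2344, 0.2007]
tcp_rot: [2.222, 2.203, 0.002]
ft_force: [0.1, 0.3, -3.6]
grip_width: 0.0414
t 18.25 p [ 0.5996 -0.2344  0.2007] w 0.0414 F [ 0.15  0.27 -3.58] q [-0.09  0.62  0.57  1.59 -0.37  1.03  0.58] tilt 0.0129 roll to jaws=x -0.009
time: 18.92
tool_pos: [0.5995, -0.2346, 0.2056]
tcp_rot: [2.221, 2.201, 0.004]
ft_force: [0.8, -0.1, -3.6]
grip_width: 0.0415
t 18.92 p [ 0.5995 -0.2346  0.2056] w 0.0415 F [ 0.77 -0.11 -3.58] q [-0.09  0.61  0.58  1.58 -0.37  1.04  0.58] tilt 0.015 roll to jaws=x -0.009
 to [0.429, 0.053, 0.2] tool dp [ 0.2861 -0.1732  0.0009]
 to [0.43, -0.149, 0.2] tool dp [ 0.0841 -0.1704  0.0027]
```

Canister B reads -3.6 N twice, about 0.36 kg, so it is the alloy one and goes to the yellow bin.

```bash
python3 -m handwheel '{"fingers":[0.03,0.03,0.03,0.03,0.03,0.03,0.03,0.03],"dp":[[0,-0.012,0],[0,-0.02,0],[0.004,-0.024,0],[0.012,-0.024,0],[0.02,-0.022,0],[0.026,-0.016,0],[0.03,-0.01,0],[0.03,-0.004,0]],"roll":[0.004,0,0,0,0,0,0,0]}' 70
python3 -m handwheel '{"fingers":[0.03,0.03,0.03,0.03,0.03,0.03,0.03,0.03],"dp":[[0.03,0,0],[0.03,0,0],[0.026,0,0],[0.016,0,0],[0.006,0,0],[0,0,0],[0,0,0],[0,0,0]],"roll":[0,0,0,0,0,0,0,0]}' 70
python3 -c "
from h import *
st([.429,.053,.2])"
```

```text
time: 19.58
tool_pos: [0.4618, -0.1136, 0.1997]
tcp_rot: [2.235, 2.186, -0.002]
ft_force: [2.3, 0.0, -4.4]
grip_width: 0.0411
time: 20.25
tool_pos: [0.4619, 0.0039, 0.1987]
tcp_rot: [2.231, 2.193, 0.001]
ft_force: [0.7, -0.6, -3.0]
grip_width: 0.0415
t 20.25 p [0.4619 0.0039 0.1987] w 0.0415 F [ 0.72 -0.64 -2.96] q [-0.64  0.32  0.62  2.05 -0.23  0.83  0.09] tilt 0.0135 roll to jaws=x -0.017
 to [0.429, 0.053, 0.2] tool dp [ 0.0486 -0.0338 -0.0021]
```

```bash
python3 -m handwheel '{"fingers":[0.03,0.03,0.03,0.03,0.03,0.03,0.03,0.03],"dp":[[0.014,-0.009,0],[0.014,-0.01,0],[0.01,-0.008,0],[0.006,-0.004,0],[0.002,-0.001,0],[0,0,0],[0,0,0],[0,0,0]],"roll":[0,0,0,0,0,0,0,0]}' 70
python3 -c "
from h import *
st([.429,.053,.1])"
```

```text
time: 20.92
tool_pos: [0.4316, 0.0432, 0.1982]
tcp_rot: [2.243, 2.176, 0.0]
ft_force: [1.3, -0.2, -3.8]
grip_width: 0.0414
t 20.92 p [0.4316 0.0432 0.1982] w 0.0414 F [ 1.35 -0.17 -3.76] q [-0.77  0.26  0.63  2.12 -0.19  0.81 -0.05] tilt 0.0165 roll to jaws=x -0.03
 to [0.429, 0.053, 0.1] tool dp [ 0.0108 -0.004   0.0981]
```

```bash
python3 -m handwheel '{"fingers":[0.03,0.03,0.03,0.03,0.03,0.03,0.03,0.03],"dp":[[0.006,-0.002,0.008],[0.004,-0.001,0.014],[0,0,0.016],[0,0,0.016],[0,0,0.014],[0,0,0.008],[0,0,0.003],[0,0,0]],"roll":[0,0,0,0,0,0,0,0]}' 70
python3 -c "
from h import *
st([.429,.053,.095])"
```

```text
time: 21.58
tool_pos: [0.431, 0.0519, 0.113]
tcp_rot: [2.246, 2.171, 0.0]
ft_force: [-1.0, -0.1, -3.6]
grip_width: 0.0414
t 21.58 p [0.431  0.0519 0.113 ] w 0.0414 F [-1.   -0.1  -3.65] q [-0.68  0.42  0.52  2.2  -0.34  0.59  0.06] tilt 0.0182 roll to jaws=x -0.034
 to [0.429, 0.053, 0.095] tool dp [ 0.0013 -0.0023  0.0179]
```

```bash
python3 -m handwheel '{"fingers":[0.03,0.03,0.03,0.03,0.03,0.03,0.03,0.03],"dp":[[0.001,-0.002,0.004],[0,0,0.004],[0,0,0.004],[0,0,0.002],[0,0,0],[0,0,0],[0,0,0],[0,0,0]],"roll":[0,0,0,0,0,0,0,0]}' 70
python3 -c "
from h import *
st([.429,.053,.092])"
python3 -m handwheel '{"fingers":[0.03,0.03,0.03,0.03,0.03,0.03,0.03,0.03],"dp":[[0,0,0.003],[0,0,0.002],[0,0,0],[0,0,0],[0,0,0],[0,0,0],[0,0,0],[0,0,0]],"roll":[0,0,0,0,0,0,0,0]}' 70
python3 -c "
from h import *
st([.429,.053,.092])"
```

```text
time: 22.25
tool_pos: [0.4304, 0.0534, 0.0994]
tcp_rot: [2.245, 2.17, 0.006]
ft_force: [-0.2, -0.2, -2.5]
grip_width: 0.041
t 22.25 p [0.4304 0.0534 0.0994] w 0.041 F [-0.21 -0.19 -2.51] q [-0.66  0.44  0.49  2.21 -0.37  0.55  0.08] tilt 0.0197 roll to jaws=x -0.034
 to [0.429, 0.053, 0.092] tool dp [-0.0004 -0.0015  0.0074]
time: 22.92
tool_pos: [0.4307, 0.0534, 0.0941]
tcp_rot: [2.245, 2.17, 0.007]
ft_force: [0.6, -0.4, -3.3]
grip_width: 0.0417
t 22.92 p [0.4307 0.0534 0.0941] w 0.0417 F [ 0.63 -0.41 -3.28] q [-0.65  0.45  0.48  2.22 -0.38  0.54  0.09] tilt 0.0201 roll to jaws=x -0.034
 to [0.429, 0.053, 0.092] tool dp [-0.0004 -0.0018  0.0021]
```

```bash
python3 -m handwheel '{"fingers":[0.03,0.03,0.03,0.03,0.03,0.03,0.03,0.03],"dp":[[0,0,0.002],[0,0,0.001],[0,0,0],[0,0,0],[0,0,0],[0,0,0],[0,0,0],[0,0,0]],"roll":[0,0,0,0,0,0,0,0]}' 70
python3 -c "
from h import *
st()"
python3 -m handwheel '{"fingers":[0.03,0.03,0.03,0.03,0.03,0.03,0.03,0.03],"dp":[[0,0,0.002],[0,0,0],[0,0,0],[0,0,0],[0,0,0],[0,0,0],[0,0,0],[0,0,0]],"roll":[0,0,0,0,0,0,0,0]}' 70
python3 -c "
from h import *
st()"
```

```text
time: 23.58
tool_pos: [0.4309, 0.0534, 0.0911]
tcp_rot: [2.245, 2.17, 0.007]
ft_force: [0.1, -0.0, -0.9]
grip_width: 0.0412
t 23.58 p [0.4309 0.0534 0.0911] w 0.0412 F [ 0.07 -0.02 -0.94] q [-0.64  0.46  0.48  2.22 -0.39  0.53  0.09] tilt 0.0202 roll to jaws=x -0.034
time: 24.25
tool_pos: [0.4333, 0.0537, 0.0907]
tcp_rot: [2.244, 2.168, 0.014]
ft_force: [0.6, 0.2, 0.6]
grip_width: 0.0414
t 24.25 p [0.4333 0.0537 0.0907] w 0.0414 F [0.63 0.21 0.55] q [-0.64  0.46  0.47  2.22 -0.39  0.52  0.09] tilt 0.0236 roll to jaws=x -0.034
```

```bash
python3 -m handwheel '{"fingers":[0.048,0.055,0.065,0.075,0.085,0.085,0.085,0.085],"dp":[[0,0,-0.0005],[0,0,0],[0,0,0],[0,0,0],[0,0,0],[0,0,0],[0,0,-0.006],[0,0,-0.012]],"roll":[0,0,0,0,0,0,0,0]}' 60
python3 -m handwheel '{"fingers":[0.085,0.085,0.085,0.085,0.085,0.085,0.085,0.085],"dp":[[0,0,-0.018],[0,0,-0.018],[0,0,-0.018],[0,0,-0.018],[0,0,-0.012],[-0.006,0,-0.004],[-0.02,0.004,0],[-0.03,0.01,0]],"roll":[0.02,0.01,0,0,0,0,0,0]}' 60
python3 -c "
from h import *
st([.6025,-.32,.21])
cv2.imwrite('pics/s4.png',ctrl.snapshot('side')[100:400,200:420,::-1].repeat(2,0).repeat(2,1))"
```

```text
time: 24.92
tool_pos: [0.4322, 0.0535, 0.1088]
tcp_rot: [2.245, 2.168, 0.011]
ft_force: [-0.9, 0.6, 0.8]
grip_width: 0.0849
time: 25.58
tool_pos: [0.4399, -0.0008, 0.2054]
tcp_rot: [2.273, 2.14, 0.014]
ft_force: [0.7, -0.3, -0.4]
grip_width: 0.0849
t 25.58 p [ 0.4399 -0.0008  0.2054] w 0.0849 F [ 0.71 -0.31 -0.41] q [-0.69  0.26  0.67  2.1  -0.21  0.82  0.04] tilt 0.0218 roll to jaws=x -0.06
 to [0.6025, -0.32, 0.21] tool dp [-0.3088  0.1817  0.0013]
```

View pics/s4.png

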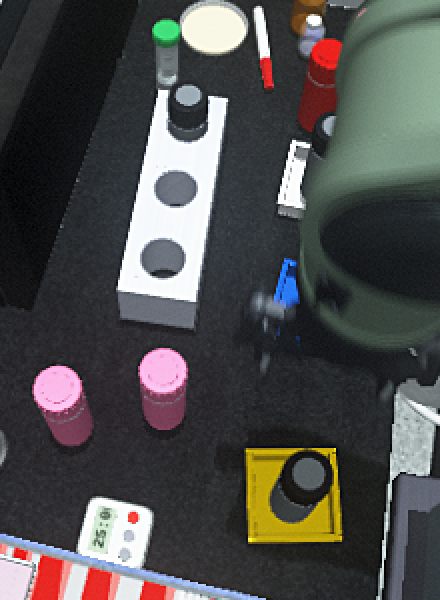

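```bash
python3 -m handwheel '{"fingers":[0.085,0.085,0.085,0.085,0.085,0.085,0.085,0.085],"dp":[[-0.032,0.018,0],[-0.034,0.02,0],[-0.034,0.02,0],[-0.034,0.02,0],[-0.034,0.02,0],[-0.034,0.02,0],[-0.03,0.018,0],[-0.02,0.012,0]],"roll":[-0.03,-0.03,0,0,0,0,0,0]}' 60
python3 -c "
from h import *
st([.6025,-.32,.2])"
```

```text
time: 26.3
tool_pos: [0.5864, -0.2725, 0.2081]
tcp_rot: [2.205, 2.214, 0.013]
ft_force: [-0.1, 0.8, 0.3]
grip_width: 0.0852
t 26.3 p [ 0.5864 -0.2725  0.2081] w 0.0852 F [-0.1   0.83  0.29] q [-0.03  0.62  0.6   1.58 -0.39  1.05  0.67] tilt 0.019 roll to jaws=x 0.004
 to [0.6025, -0.32, 0.2] tool dp [-0.0475  0.0157  0.0087]
```

```bash
python3 -m handwheel '{"fingers":[0.085,0.085,0.085,0.085,0.085,0.085,0.085,0.085],"dp":[[-0.012,0.004,0.002],[-0.01,0.004,0.004],[-0.006,0.003,0.006],[-0.002,0.001,0.006],[0,0,0.004],[0,0,0.002],[0,0,0],[0,0,0]],"roll":[0,0,0,0,0,0,0,0]}' 60
python3 -c "
from h import *
st([.6025,-.32,.095])"
```

```text
time: 26.97
tool_pos: [0.5963, -0.3112, 0.179]
tcp_rot: [2.214, 2.209, 0.006]
ft_force: [0.0, 0.1, 0.1]
grip_width: 0.0853
t 26.97 p [ 0.5963 -0.3112  0.179 ] w 0.0853 F [0.01 0.06 0.1 ] q [ 0.04  0.69  0.58  1.53 -0.41  1.03  0.72] tilt 0.0145 roll to jaws=x -0.002
 to [0.6025, -0.32, 0.095] tool dp [-0.0082  0.0051  0.0841]
```

```bash
python3 -m handwheel '{"fingers":[0.085,0.085,0.085,0.085,0.085,0.085,0.085,0.085],"dp":[[-0.004,0.003,0.002],[-0.003,0.002,0.004],[-0.001,0.001,0.006],[0,0,0.004],[0,0,0.002],[0,0,0],[0,0,0],[0,0,0]],"roll":[0,0,0,0,0,0,0,0]}' 60
python3 -c "
from h import *
st([.6025,-.32,.095])"
```

```text
time: 27.63
tool_pos: [0.604, -0.3183, 0.1599]
tcp_rot: [2.211, 2.212, 0.007]
ft_force: [-0.1, -0.3, -1.0]
grip_width: 0.0849
t 27.63 p [ 0.604  -0.3183  0.1599] w 0.0849 F [-0.13 -0.3  -0.98] q [ 0.06  0.72  0.56  1.51 -0.43  1.01  0.74] tilt 0.0153 roll to jaws=x 0.0
 to [0.6025, -0.32, 0.095] tool dp [-0.0013 -0.0024  0.0649]
```

```bash
python3 -m handwheel '{"fingers":[0.085,0.085,0.085,0.085,0.085,0.085,0.085,0.085],"dp":[[-0.001,-0.001,0.012],[0,-0.001,0.014],[0,0,0.014],[0,0,0.01],[0,0,0.006],[0,0,0.002],[0,0,0],[0,0,0]],"roll":[0,0,0,0,0,0,0,0]}' 60
python3 -c "
from h import *
st([.6025,-.32,.095])"
```

```text
time: 28.3
tool_pos: [0.6026, -0.3201, 0.0978]
tcp_rot: [2.21, 2.211, 0.008]
ft_force: [0.5, 0.0, 0.0]
grip_width: 0.0851
t 28.3 p [ 0.6026 -0.3201  0.0978] w 0.0851 F [0.51 0.   0.  ] q [ 0.09  0.79  0.52  1.56 -0.47  0.9   0.77] tilt 0.0165 roll to jaws=x 0.0
 to [0.6025, -0.32, 0.095] tool dp [ 0.0001 -0.0002  0.0028]
```

```bash
python3 -m handwheel '{"fingers":[0.07,0.05,0.03,0.03,0.03,0.03,0.03,0.03],"dp":[[0,0,0.003],[0,0,0],[0,0,0],[0,0,0],[0,0,0],[0,0,0],[0,0,0],[0,0,0]],"roll":[0,0,0,0,0,0,0,0]}' 80
python3 -c "
from h import *
st()"
python3 -m handwheel '{"fingers":[0.03,0.03,0.03,0.03,0.03,0.03,0.03,0.03],"dp":[[0,0,-0.005],[0,0,-0.01],[0,0,-0.012],[0,0,-0.014],[0,0,-0.014],[0,0,-0.014],[0,0,-0.014],[0,0,-0.014]],"roll":[0,0,0,0,0,0,0,0]}' 80
python3 -m handwheel '{"fingers":[0.03,0.03,0.03,0.03,0.03,0.03,0.03,0.03],"dp":[[0,0,-0.002],[0,0,0],[0,0,0],[0,0,0],[0,0,0],[0,0,0],[0,0,0],[0,0,0]],"roll":[0,0,0,0,0,0,0,0]}' 80
python3 -c "
from h import *
st([.43,-.149,.2])"
```

```text
time: 28.97
tool_pos: [0.6033, -0.3207, 0.0967]
tcp_rot: [2.208, 2.209, 0.009]
ft_force: [-0.4, -0.1, -1.1]
grip_width: 0.0413
t 28.97 p [ 0.6033 -0.3207  0.0967] w 0.0413 F [-0.39 -0.15 -1.1 ] q [ 0.09  0.79  0.52  1.56 -0.47  0.9   0.77] tilt 0.0189 roll to jaws=x 0.0
time: 29.63
tool_pos: [0.6009, -0.3186, 0.2]
tcp_rot: [2.21, 2.211, 0.008]
ft_force: [-0.2, -0.2, -7.2]
grip_width: 0.0411
time: 30.3
tool_pos: [0.6004, -0.3185, 0.2043]
tcp_rot: [2.21, 2.21, 0.008]
ft_force: [-0.4, -0.7, -5.8]
grip_width: 0.0409
t 30.3 p [ 0.6004 -0.3185  0.2043] w 0.0409 F [-0.4  -0.68 -5.81] q [ 0.05  0.68  0.59  1.48 -0.4   1.09  0.72] tilt 0.0169 roll to jaws=x 0.0
 to [0.43, -0.149, 0.2] tool dp [ 0.1695 -0.1705  0.0004]
```

Canister C reads -7.2 and -5.8 N, so it is the steel one and goes to the blue bin.

```bash
python3 -m handwheel '{"fingers":[0.03,0.03,0.03,0.03,0.03,0.03,0.03,0.03],"dp":[[0.008,-0.006,0],[0.016,-0.014,0],[0.02,-0.019,0],[0.02,-0.02,0],[0.02,-0.02,0],[0.018,-0.018,0],[0.012,-0.012,0],[0.006,-0.006,0]],"roll":[0,0,0,0,0,0,0,0]}' 80
python3 -c "
from h import *
st([.43,-.149,.2])"
```

```text
time: 30.97
tool_pos: [0.4796, -0.1956, 0.1983]
tcp_rot: [2.213, 2.209, 0.004]
ft_force: [3.1, 0.3, -6.3]
grip_width: 0.0409
t 30.97 p [ 0.4796 -0.1956  0.1983] w 0.0409 F [ 3.08  0.31 -6.27] q [-0.21  0.42  0.64  1.93 -0.32  0.88  0.59] tilt 0.015 roll to jaws=x -0.002
 to [0.43, -0.149, 0.2] tool dp [ 0.0465 -0.0496 -0.0027]
```

```bash
python3 -m handwheel '{"fingers":[0.03,0.03,0.03,0.03,0.03,0.03,0.03,0.03],"dp":[[0.012,-0.012,0],[0.014,-0.014,0],[0.01,-0.01,0],[0.006,-0.006,0],[0.002,-0.002,0],[0,0,0],[0,0,0],[0,0,0]],"roll":[0,0,0,0,0,0,0,0]}' 80
python3 -c "
from h import *
st([.43,-.149,.1])"
```

```text
time: 31.63
tool_pos: [0.436, -0.1509, 0.1986]
tcp_rot: [2.21, 2.206, 0.008]
ft_force: [0.7, -0.1, -8.3]
grip_width: 0.0412
t 31.63 p [ 0.436  -0.1509  0.1986] w 0.0412 F [ 0.74 -0.12 -8.29] q [-0.34  0.32  0.67  2.06 -0.26  0.82  0.48] tilt 0.0194 roll to jaws=x -0.002
 to [0.43, -0.149, 0.1] tool dp [ 0.0029 -0.0077  0.0985]
```

```bash
python3 -m handwheel '{"fingers":[0.03,0.03,0.03,0.03,0.03,0.03,0.03,0.03],"dp":[[0.001,-0.004,0.008],[0.001,-0.002,0.014],[0,-0.001,0.016],[0,0,0.016],[0,0,0.014],[0,0,0.008],[0,0,0.003],[0,0,0]],"roll":[0,0,0,0,0,0,0,0]}' 80
python3 -c "
from h import *
st([.43,-.149,.095])"
```

```text
time: 32.3
tool_pos: [0.4308, -0.1534, 0.1132]
tcp_rot: [2.213, 2.2, 0.004]
ft_force: [-0.5, 0.4, -6.5]
grip_width: 0.0409
t 32.3 p [ 0.4308 -0.1534  0.1132] w 0.0409 F [-0.54  0.43 -6.47] q [-0.23  0.46  0.56  2.15 -0.41  0.61  0.62] tilt 0.0215 roll to jaws=x -0.006
 to [0.43, -0.149, 0.095] tool dp [ 0.0047 -0.0011  0.0181]
```

```bash
python3 -m handwheel '{"fingers":[0.03,0.03,0.03,0.03,0.03,0.03,0.03,0.03],"dp":[[0.002,-0.001,0.004],[0.001,0,0.004],[0,0,0.004],[0,0,0.001],[0,0,0],[0,0,0],[0,0,0],[0,0,0]],"roll":[0,0,0,0,0,0,0,0]}' 80
python3 -m handwheel '{"fingers":[0.03,0.03,0.03,0.03,0.03,0.03,0.03,0.03],"dp":[[0,0,0.003],[0,0,0.002],[0,0,0],[0,0,0],[0,0,0],[0,0,0],[0,0,0],[0,0,0]],"roll":[0,0,0,0,0,0,0,0]}' 80
python3 -c "
from h import *
st([.43,-.149,.092])"
```

```text
time: 32.97
tool_pos: [0.4314, -0.1506, 0.1008]
tcp_rot: [2.21, 2.198, 0.008]
ft_force: [0.3, 0.1, -7.3]
grip_width: 0.0408
time: 33.63
tool_pos: [0.4318, -0.1508, 0.0955]
tcp_rot: [2.21, 2.198, 0.008]
ft_force: [0.1, 0.1, -7.4]
grip_width: 0.0407
t 33.63 p [ 0.4318 -0.1508  0.0955] w 0.0407 F [ 0.06  0.07 -7.39] q [-0.2   0.49  0.53  2.17 -0.44  0.56  0.64] tilt 0.0251 roll to jaws=x -0.005
 to [0.43, -0.149, 0.092] tool dp [ 0.0018 -0.0019  0.0035]
```

```bash
python3 -m handwheel '{"fingers":[0.03,0.03,0.03,0.03,0.03,0.03,0.03,0.03],"dp":[[0,0,0.002],[0,0,0.001],[0,0,0],[0,0,0],[0,0,0],[0,0,0],[0,0,0],[0,0,0]],"roll":[0,0,0,0,0,0,0,0]}' 80
python3 -m handwheel '{"fingers":[0.03,0.03,0.03,0.03,0.03,0.03,0.03,0.03],"dp":[[0,0,0.002],[0,0,0],[0,0,0],[0,0,0],[0,0,0],[0,0,0],[0,0,0],[0,0,0]],"roll":[0,0,0,0,0,0,0,0]}' 80
python3 -c "
from h import *
st([.43,-.149,.092])"
```

```text
time: 34.3
tool_pos: [0.4321, -0.1511, 0.0926]
tcp_rot: [2.21, 2.197, 0.009]
ft_force: [-0.6, 0.4, -3.4]
grip_width: 0.0411
time: 34.97
tool_pos: [0.4331, -0.1518, 0.0926]
tcp_rot: [2.21, 2.195, 0.013]
ft_force: [-1.3, -0.7, -0.3]
grip_width: 0.0406
t 34.97 p [ 0.4331 -0.1518  0.0926] w 0.0406 F [-1.29 -0.72 -0.35] q [-0.2   0.49  0.52  2.17 -0.45  0.55  0.65] tilt 0.028 roll to jaws=x -0.006
 to [0.43, -0.149, 0.092] tool dp [ 0.0028 -0.0031  0.0004]
```

Contact felt: the load has gone to the bin floor. Releasing and rising well clear.

```bash
python3 -m handwheel '{"fingers":[0.048,0.055,0.065,0.075,0.085,0.085,0.085,0.085],"dp":[[0,0,-0.0005],[0,0,0],[0,0,0],[0,0,0],[0,0,0],[0,0,0],[0,0,-0.006],[0,0,-0.012]],"roll":[0,0,0,0,0,0,0,0]}' 60
python3 -m handwheel '{"fingers":[0.085,0.085,0.085,0.085,0.085,0.085,0.085,0.085],"dp":[[0,0,-0.018],[0,0,-0.02],[0,0,-0.02],[0,0,-0.02],[0,0,-0.02],[0,0,-0.02],[0,0.02,-0.01],[0,0.03,0]],"roll":[0,0,0,0,0,0,0,0]}' 60
python3 -m handwheel '{"fingers":[0.085,0.085,0.085,0.085,0.085,0.085,0.085,0.085],"dp":[[0,0.03,0],[0,0.03,0],[0,0.03,0],[0,0.02,0],[0,0.01,0],[0,0,0],[0,0,0],[0,0,0]],"roll":[0,0,0,0,0,0,0,0]}' 60
python3 -c "
from h import *
st()
for n in('top','side'): cv2.imwrite(f'pics/{n}9.png',ctrl.snapshot(n)[:,:,::-1])"
```

```text
time: 35.63
tool_pos: [0.4328, -0.1517, 0.1111]
tcp_rot: [2.21, 2.195, 0.012]
ft_force: [-0.2, -0.4, 0.1]
grip_width: 0.0848
time: 36.3
tool_pos: [0.4754, -0.1521, 0.2513]
tcp_rot: [2.218, 2.19, 0.014]
ft_force: [0.4, 0.7, 0.8]
grip_width: 0.085
time: 36.97
tool_pos: [0.6035, -0.1526, 0.2582]
tcp_rot: [2.213, 2.19, 0.016]
ft_force: [-0.2, 0.7, -0.2]
grip_width: 0.0849
t 36.97 p [ 0.6035 -0.1526  0.2582] w 0.0849 F [-0.17  0.74 -0.22] q [-0.28  0.53  0.66  1.6  -0.35  1.1   0.45] tilt 0.0295 roll to jaws=x -0.01
```

View pics/top9.png

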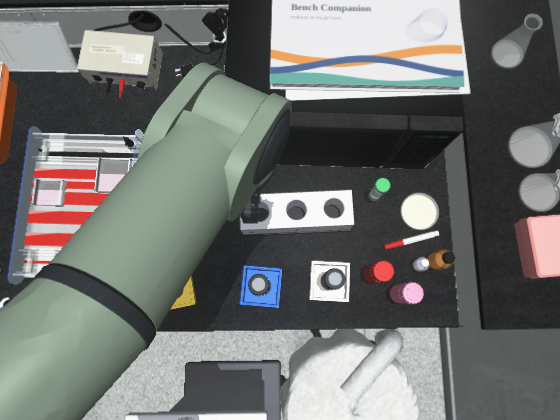

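View pics/side9.png

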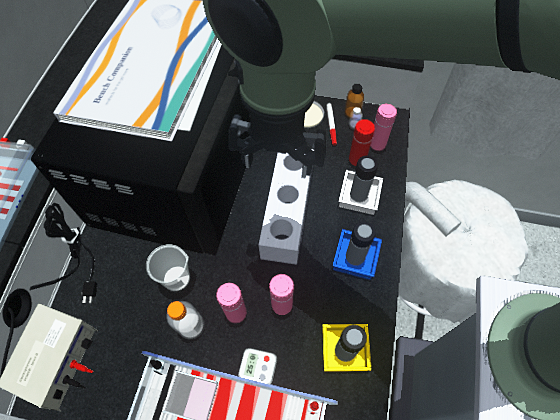

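```bash
python3 -c "
from h import *
t=cv2.imread('pics/top9.png');s=cv2.imread('pics/side9.png')
a=cv2.resize(t[255:315,230:360],None,fx=4,fy=4,interpolation=2);b=cv2.resize(s[140:380,310:400],None,fx=3,fy=3,interpolation=2)[:,:]
c=np.zeros((600,800,3),np.uint8);c[:240,:520]=a;b=cv2.resize(b,None,fx=600/720,fy=600/720);c[:b.shape[0],530:530+b.shape[1]]=b;cv2.imwrite('pics/f.png',c)
print('pred top',proj('top',[[.441,-.308,.132],[.432,-.151,.132],[.431,.0535,.132]]),'side',proj('side',[[.441,-.308,.132],[.432,-.151,.132],[.431,.0535,.132]]))"
```

```text
pred top [[333.1 279.1]
 [258.2 284.7]
 [160.3 286.7]] side [[367.5 164.2]
 [364.4 230.4]
 [352.2 335. ]]
```

View pics/f.png

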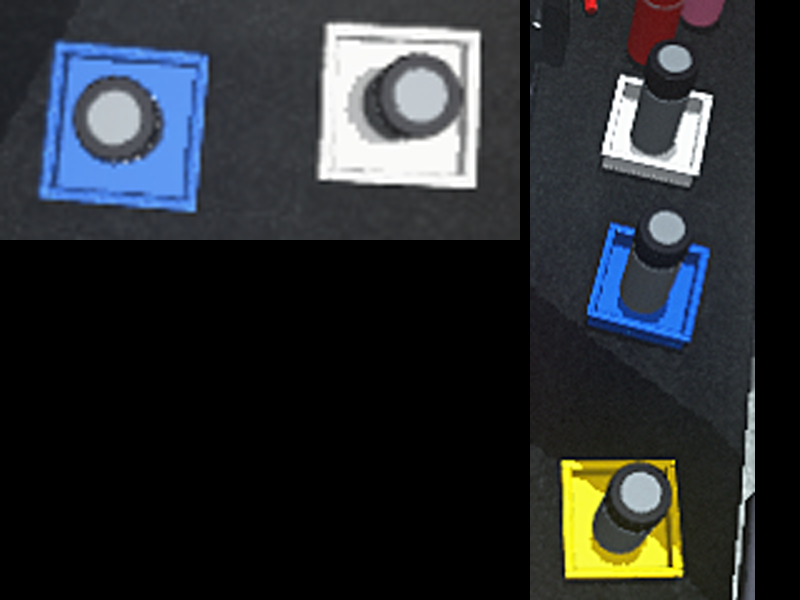

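```bash
python3 -c "
from plant import ctrl
print(ctrl.close_job())"
```

```text
the job is handed in; nothing more can be done
None
```

All three canisters were lifted out, weighed and stood in their bins, and the job was handed in at about 37 s of the 67 s allowed. It reports no verdict.

| Canister, by starting well | Force felt when lifted | Judged to be | Placed in |
|---|---|---|---|
| Left (y −0.150) | about 1.3 N | hollow | white bin |
| Middle (y −0.235) | 3.6 N | light alloy | yellow bin |
| Right (y −0.320) | 6 to 7 N | steel | blue bin |

**Set-down:** each canister was lowered slowly onto its bin floor before I opened the fingers. The load came off the wrist clearly for the alloy and steel ones. For the hollow one I judged contact by the tool no longer descending and a final push of about 3 N.

**Last pictures:** all three stand upright. Against my expected positions, the blue one matched. The white one was about 4 mm off and the yellow one a few millimetres, both well inside the 30 mm limit. The bystanders I could see were where they started; the arm hid the left of the top view, which the side view covers.

**What disagreed:**
- **Canister height:** the pictures put the canister tops in the wells at about z 0.129. Contact with the bin floor showed they stood about 8 mm higher, as the stated well-floor height implies.
- **Force readings:** they scattered by about 1 N, but never enough to confuse the three weights.

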